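# Strip the wound coil off its core and rack it

## Task

Pull the copper coil straight up off the middle leg of the iron core, stand it upright on the bare worktop and let go, then take it again a quarter turn round, across its narrower width, and lower it into the blue cradle so that it stands upright on the cradle floor between the two tall cheeks. Never let the coil drop or fall over, and leave the cup, tape roll and screwdriver where they are.

Things in the scene. Friction and masses are not known exactly. Their poses are not given: they have to be found in the camera images.
- coil: Rectangular coil: black bobbin, copper winding, yellow tape band. 44 (own x) x 60 (own y) x 70 mm tall (z), 0.2 to 0.42 kg, rigid, flat sides, through bore 24 (x) x 44 (y) mm. Origin: centre of its underside. Starts on the core, axes parallel to the core's, gripped there only across y (60 mm) since the core's outer legs cover its x faces. A half turn about z makes no difference.
- core: Fixed iron E-core, legs upright, on an aluminium plate 110 (own x) x 100 (own y) x 10 mm; origin: centre of the plate's underside. Legs are 40 mm deep (y) and end at z = 100 mm. Outer legs at x = 25 to 39 mm either side, 3 mm from the coil, so no finger fits there. The coil's underside rests at z = 26 mm, its top is at 96 mm.
- core_post (a point): Top centre of the core's middle leg, the post in the coil's bore, 20 (x) x 40 (y) mm thick, 2 mm clearance on every side; z = 100 mm. Lift the coil 74 mm straight up to clear it.
- cradle: Fixed cradle: grey base 96 (own x) x 116 (own y) x 8 mm, origin: centre of its underside. Two blue cheeks, x = -34 to 34 mm, inner faces at y = -34 and 34 mm, 6 mm thick, up to z = 95 mm, higher than the seated coil (78 mm), so fingers reach it only at its x faces (44 mm apart). Low lips, inner faces at x = -26 and 26 mm, 4 mm thick, up to z = 18 mm.
- cradle_floor (a point): Centre of the cradle floor, z = 8 mm, axes as the cradle's: the coil's underside centre goes here, its x and y along the cradle's x and y (either way round), 4 mm clearance at every side.
- cup: Bystander: sample cup with green lid, 64 mm wide, 66 mm tall, standing; origin at the centre of its underside. Loose.
- tape: Bystander: roll of paper tape, 68 mm wide, 19 mm tall, lying flat; origin at the centre of its underside. Loose.
- driver: Bystander: screwdriver with orange handle, 116 mm long along its y, lying; origin under its middle. Loose.

How it is judged:
By the outcome, as a careful person would: the job done as asked, in the order asked, and still so for the second after the job is handed in, with the robot touching nothing.
It also fails if it takes over 64 s, if anything falls off the work surface, if the arm or the gripper's body presses on something with over 40 N, if the wrist force passes 120 N, or if a joint passes its speed limit or range.

## Robot

A 7-joint arm with a two-finger parallel gripper is mounted at the origin on a cart in front of the work surface, level with it; the furniture and walls round the work are solid. World frame = base frame: x ahead of the robot, y to its left, z up, the work surface at z = 0. Lengths are in m, angles in rad, forces in N, time in s.
With the tool pointing down it reaches from about 0.425 to 1.025 m from the base axis. Payload 9.4 kg.
Tool frame: the origin (TCP) lies between the finger pads; the fingertips stand 19 mm ahead of it and the grasp point (between the pads) is the TCP (env.tip_extent is the z of the fingertips in the tool frame, in m); z points along the fingers, y is the line along which they close (so a half turn about z gives the same grasp; the last joint's range is limited). The gripper opens to 85 mm and grips with 20 to 120 N. Pads are 22 mm wide; open, the fingers measure 114 mm over their backs; the gripper's body (76 mm by 85 mm) begins 54 mm behind the grasp point. The pads swing forward as they close: fully open they stand 13 mm farther back than shut.
Start: joints at [1.233, 0.599, -0.003, 1.599, 0.002, 0.943, -0.08], TCP at [0.187, -0.7, 0.25] pointing down, gripper open.
Joint ranges: [-2.57, 2.57], [-0.35, 1.97], [-1.29, 1.29], [0.11, 2.56], [-1.05, 4.19], [0.11, 1.86], [-2.63, 2.63]. Speed limits (rad/s): [2.22, 2.22, 3.01, 3.01, 3.14, 3.14, 3.14].

## Interface

Orientations are given as a unit quaternion [x, y, z, w].
In Python, from workcell import env gives the robot as it stands.
- The arm moves only by the tool carry_out, never from a script. Its argument "rows" is a list of rows, each a list of 3 entries, a list of its own where there are three numbers: the opening, from 0 (shut) to 1 (fully open), then the shift along the tool's x, y, z in mm, then the turn about the tool's z in rad. In form: [[gripper, [x, y, z], turn], ...]. A call has 1 to 10 rows; each row shifts and turns the commanded pose from where the row before left it, along the tool's axes as they then stand; what a row does not reach is not made up. A row lasts 1/12 s, in which the tool goes at most 41.7 mm and 7.16 degrees, less where a joint would pass 70% of its speed; a pose out of reach is approached as far as the arm can. A call is refused whole if a number of a shift passes 41.7 or a number of a turn 0.125, either way. A call with a gripper value outside its range is refused whole. The fingers move at their own pace and stop on an object; "grip_force" is the grip in N (left out, the last holds). Time passes only in rows, so rows that do not move let the fingers close. It gives the time, the measured TCP pose, the force, the opening and the grip force at its end, in the units of the state.
- env.get_state(): the state, without advancing time (a new reading comes with each control period).
- env.read_camera(name): name is "scene" or "top"; returns a dict with "pixels" (480x640x3 uint8, red, green, blue), "K" (3x3 intrinsics, pixels), "dist_coeffs" ([k1, k2, p1, p2, k3] as OpenCV has them; the pictures are not rectified), "eye" and "attitude" of the camera in the world. Camera axes: x right, y down, z forward; pixel columns grow to the right and rows downward; lengths in m; the calibration is good to about 2 mm. A picture is of the moment at which its call begins. There is no depth.
- env.close_job(): hands the job in; it is judged then, once.
The state is a dict: "time": time; "joint_pos": joint angles; "joint_vel": joint speeds; "tau": joint torques, N m; "eef_pos": TCP position; "tool_rot": TCP orientation; "force": force on the tool from outside, world axes, zero at the start; "moment": the same for the moment, N m; "gripper_width": finger opening in m; "gripper_force": force on a finger pad.
Only numpy, scipy, OpenCV 4.12 (cv2) and the standard library are available. Lean on these libraries where they do the work, as an engineer would, in place of code of your own. Each camera call takes 0.05 s, during which the arm holds its last target. There are 200 camera calls.

## Working session

There is one attempt and no reset: what is moved stays moved. The work goes in short steps, Python scripts to look and compute and a tool call to move; the robot and the scene stay as the last step left them, time stands still between calls to the robot, and variables do not carry over. Pictures are saved under pics/ and viewed, at most 10 in all, crops included, and the job is handed in when it is done.

Besides the shell and the picture viewer there is one more tool, called after "Emit:" as name(argument=value, ...) on one line, values as JSON. carry_out: Moves the arm, as the interface text tells. Its arguments: {"type":"object","properties":{"rows":{"type":"array","items":{"type":"array"}},"grip_force":{"type":"number"}},"required":["rows"]}

```bash
mkdir -p pics; ls
python3 - <<'E'
from workcell import env
import cv2
s=env.get_state();print(s)
for n in("scene","top"):
    c=env.read_camera(n);cv2.imwrite(f"pics/{n}0.png",c["pixels"][:,:,::-1])
    print(n,c["K"],c["dist_coeffs"],c["eye"],c["attitude"])
E
```

```text
pics
{'time': 0.0, 'joint_pos': array([ 1.23332607,  0.60012563, -0.00254363,  1.60011518,  0.00181114,
        0.94289466, -0.0798052 ]), 'joint_vel': array([ 2.30115232e-03,  8.04611596e-04, -1.19626675e-04, -1.04756464e-03,
       -2.54905916e-03, -6.27055633e-05,  4.63216228e-04]), 'tau': array([-1.32966310e-03, -7.76460171e+01,  1.56379793e+00, -2.58015454e+01,
        1.22832984e-02,  8.91927484e-03, -5.26726865e-06]), 'eef_pos': array([ 0.18679631, -0.7000752 ,  0.24942181]), 'tool_rot': array([ 9.91507689e-01,  1.30045796e-01, -1.74206690e-04, -7.50444255e-04]), 'force': array([0.60711132, 0.25113066, 0.38886179]), 'moment': array([-0.03268293,  0.0183885 ,  0.00362699]), 'gripper_force': 0.0, 'gripper_width': 0.08538078323417775}
scene [[525.91751659   0.         318.81721094]
 [  0.         525.91751659 239.02516343]
 [  0.           0.           1.        ]] [-0.13844795  0.          0.          0.          0.        ] [ 0.1924617  -0.24740014  0.76079329] [ 0.85525238 -0.39156175  0.13484387 -0.31151226]
top [[501.28549971   0.         317.56762046]
 [  0.         501.28549971 237.8960866 ]
 [  0.           0.           1.        ]] [-0.07000293  0.          0.          0.          0.        ] [0.48471643 0.13680081 1.00728342] [-0.70339152  0.70776751 -0.0535872   0.03786734]
```

View pics/scene0.png

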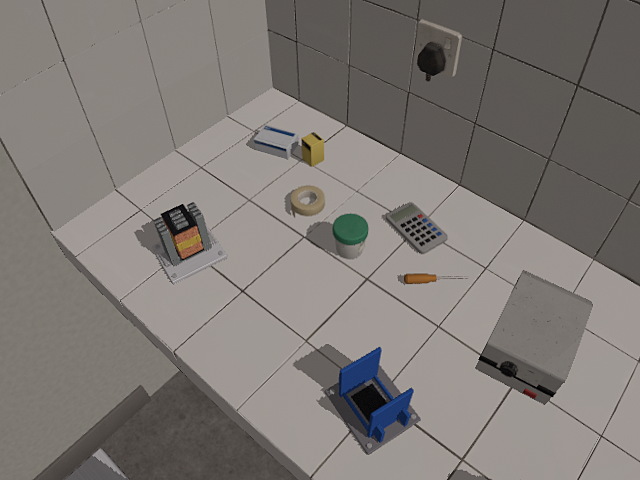

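View pics/top0.png

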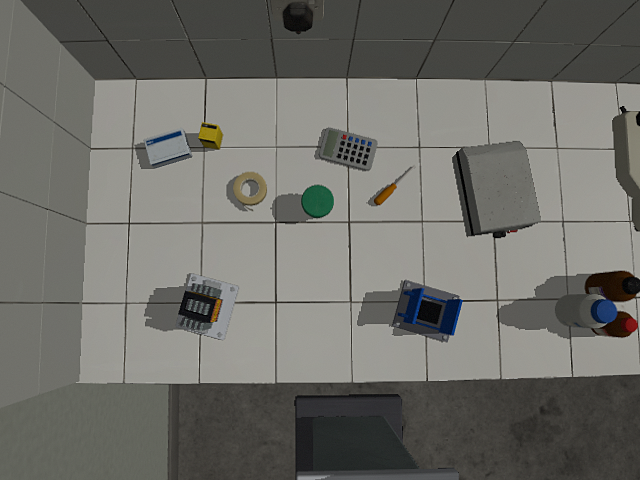

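The scene view shows the core with coil at about (185,240) and the cradle at (372,400). The top view shows the core at (207,307) and the cradle at (428,311). The cup, tape and driver lie farther back. Next I'll enlarge the core and cradle.

```bash
cat > h.py <<'E'
import numpy as np, cv2
from scipy.spatial.transform import Rotation as R
from workcell import env
def rays(c,uv):
    p=cv2.undistortPoints(np.float64(uv).reshape(-1,1,2),c["K"],c["dist_coeffs"]).reshape(-1,2)
    d=R.from_quat(c["attitude"]).apply(np.c_[p,np.ones(len(p))]); return np.array(c["eye"]),d
def onplane(c,uv,z):
    e,d=rays(c,uv); return e+d*((z-e[2])/d[:,2])[:,None]
def tri(c1,u1,c2,u2):
    e1,d1=rays(c1,u1);e2,d2=rays(c2,u2);out=[]
    for a,b in zip(d1,d2):
        A=np.c_[a,-b];t=np.linalg.lstsq(A,e2-e1,rcond=None)[0]
        p,q=e1+a*t[0],e2+b*t[1];out.append(np.r_[(p+q)/2,np.linalg.norm(p-q)])
    return np.array(out)
def crop(im,x,y,w,h,k):
    o=cv2.resize(im[y:y+h,x:x+w],None,fx=k,fy=k,interpolation=cv2.INTER_CUBIC)
    for i in range(0,w,10):
        cv2.line(o,(i*k,0),(i*k,6 if (x+i)%50 else 14),(0,255,0),1)
        if (x+i)%20==0: cv2.putText(o,str(x+i),(i*k,24),0,.35,(0,0,255),1)
    for i in range(0,h,10):
        cv2.line(o,(0,i*k),(6,i*k),(0,255,0),1)
        if (y+i)%20==0: cv2.putText(o,str(y+i),(8,i*k+4),0,.35,(0,0,255),1)
    return o
def proj(c,P):
    r=R.from_quat(c["attitude"]).inv()
    return cv2.projectPoints(np.float64(P).reshape(-1,3),r.as_rotvec(),-r.apply(c["eye"]),c["K"],c["dist_coeffs"])[0].reshape(-1,2)
E
python3 - <<'E'
from h import *
s=cv2.imread("pics/scene0.png");t=cv2.imread("pics/top0.png")
a=np.hstack([crop(t,160,260,100,90,4)[:300] if 0 else crop(t,160,270,100,75,4),crop(t,380,270,100,75,4)])
b=np.hstack([crop(s,140,205,100,75,4),crop(s,320,340,120,110,3)[:300,:400] if 0 else cv2.resize(crop(s,320,345,106,106,3)[:300],(400,300)) if 0 else crop(s,325,370,100,75,4)])
b2=crop(s,310,340,120,120,5)
cv2.imwrite("pics/a.png",np.vstack([a,b]))
b3=np.hstack([crop(s,320,345,100,105,4)[:420],crop(s,140,200,100,105,4)[:420]]);cv2.imwrite("pics/b.png",b3)
E
```

```text
(no output)
```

View pics/a.png

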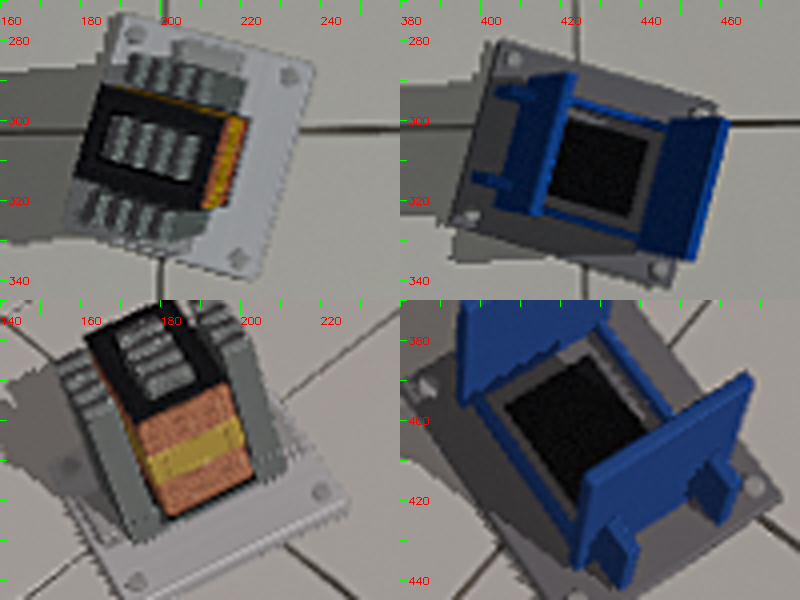

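View pics/b.png

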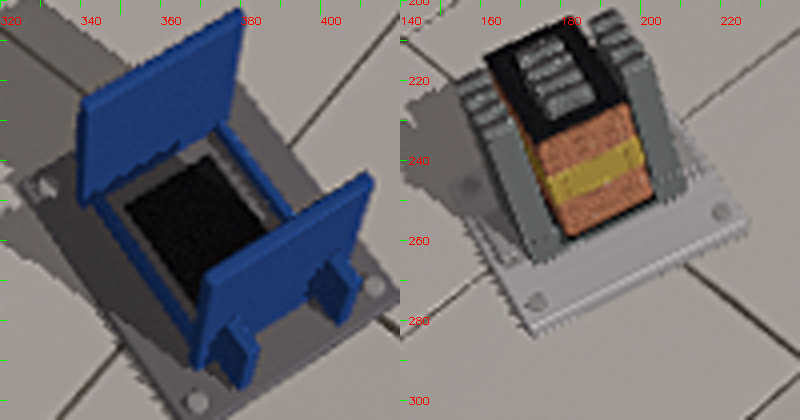

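The crops show the coil's top face and post, the plate corners, and the cradle's base corners and cheek tops clearly in both views. I'll triangulate from these.

Run:
```python
from h import *
import pickle
t=env.read_camera("top");s=env.read_camera("scene")
np.set_printoptions(precision=4,suppress=True)
ct=[(186.2,291.2),(214.5,299),(210.8,322.5),(178.8,314.5),(198,307)]
cs=[(182.5,203.8),(197,225.7),(173.7,235.7),(161.2,214.5),(179.2,219.5)]
print("coil top tri\n",tri(t,ct,s,cs))
print(onplane(t,ct,.096),'\n',onplane(s,cs,.096))
kt=[(423.7,288.7),(415,323.7),(462,300),(453.2,335)];ks=[(380,347.5),(340.5,370),(412.5,389.5),(371.7,412.5)]
print("cheeks\n",tri(t,kt,s,ks))
def fit(P,L): # rigid 2D
    m,l=P.mean(0),L.mean(0);H=(L-l).T@(P-m)
    a=np.arctan2(H[0,1]-H[1,0],H[0,0]+H[1,1]);r=np.array([[np.cos(a),-np.sin(a)],[np.sin(a),np.cos(a)]])
    return m-r@l,a,np.abs((P-m)-(L-l)@r.T).max()
p=onplane(t,[(190.5,273),(239,285.5),(224.3,340),(176.5,326.3)],.01)[:,:2]
print("core plate",fit(p,np.array([(55,50),(55,-50),(-55,-50),(-55,50)])/1e3))
p=onplane(t,[(405,279.5),(460,296.2),(447.5,342.5),(391.2,325.5)],.008)[:,:2]
print("cradle",fit(p,np.array([(48,58),(48,-58),(-48,-58),(-48,58)])/1e3))
print("bystanders cup/tape/driver",onplane(t,[(317,200),(250,188),(393,186)],.03))
```

```text
coil top tri
 [[0.5063 0.3541 0.0996 0.0021]
 [0.4932 0.304  0.0894 0.0004]
 [0.4501 0.3092 0.0981 0.0024]
 [0.4657 0.3666 0.0968 0.0005]
 [0.4788 0.3321 0.0974 0.0001]]
[[0.5072 0.3544 0.096 ]
 [0.493  0.3029 0.096 ]
 [0.451  0.3089 0.096 ]
 [0.4655 0.3669 0.096 ]
 [0.4788 0.3325 0.096 ]] 
 [[0.5072 0.3581 0.096 ]
 [0.4904 0.2984 0.096 ]
 [0.45   0.3117 0.096 ]
 [0.4662 0.3671 0.096 ]
 [0.4795 0.3333 0.096 ]]
cheeks
 [[ 0.5081 -0.0758  0.0986  0.0018]
 [ 0.4449 -0.0568  0.1018  0.0031]
 [ 0.487  -0.1468  0.0957  0.0015]
 [ 0.4242 -0.126   0.1021  0.0022]]
core plate (array([0.48  , 0.3321]), np.float64(-0.2554981606302523), np.float64(0.0017384342171117215))
cradle (array([ 0.4672, -0.101 ]), np.float64(-0.3065839977101582), np.float64(0.0007811583817407819))
bystanders cup/tape/driver [[ 0.6878  0.1151  0.03  ]
 [ 0.7127  0.2483  0.03  ]
 [ 0.7161 -0.0375  0.03  ]]
```

Emit:
carry_out(rows=[[1, [0, 0, -37.5], 0], [1, [0, 0, -37.5], 0], [1, [0, 0, -37.5], 0], [1, [0, 0, -37.5], 0]])

```text
time: 0.53
eef_pos: [0.1868, -0.7002, 0.4018]
tool_rot: [0.992, 0.13, -0.0, -0.0]
force: [-0.0, -0.8, 0.3]
gripper_width: 0.0858
gripper_force: 0.0
```

Emit:
carry_out(rows=[[1, [25.5, -28.4, 0], 0], [1, [25.5, -28.4, 0], 0], [1, [25.5, -28.4, 0], 0], [1, [25.5, -28.4, 0], 0], [1, [25.5, -28.4, 0], 0], [1, [25.5, -28.4, 0], 0], [1, [25.5, -28.4, 0], 0], [1, [25.5, -28.4, 0], 0], [1, [25.5, -28.4, 0], 0], [1, [25.5, -28.4, 0], 0]])

```text
time: 1.37
eef_pos: [0.3604, -0.3585, 0.4003]
tool_rot: [0.992, 0.13, -0.0, 0.0]
force: [1.0, -0.8, 0.7]
gripper_width: 0.0853
gripper_force: 0.0
```

Emit:
carry_out(rows=[[1, [22.8, -31.2, 0], 0], [1, [22.8, -31.2, 0], 0], [1, [22.8, -31.2, 0], 0], [1, [22.8, -31.2, 0], 0], [1, [22.8, -31.2, 0], 0], [1, [22.8, -31.2, 0], 0], [1, [22.8, -31.2, 0], 0], [1, [22.8, -31.2, 0], 0], [1, [22.8, -31.2, 0], 0], [1, [22.8, -31.2, 0], 0]])

```text
time: 2.2
eef_pos: [0.5001, 0.0017, 0.4004]
tool_rot: [0.992, 0.13, 0.0, 0.0]
force: [0.8, -0.3, -0.1]
gripper_width: 0.0854
gripper_force: 0.0
```

Emit:
carry_out(rows=[[1, [7.4, -36.2, 0], 0], [1, [7.4, -36.2, 0], 0], [1, [7.4, -36.2, 0], 0], [1, [7.4, -36.2, 0], 0], [1, [7.4, -36.2, 0], 0], [1, [7.4, -36.2, 0], 0], [1, [7.4, -36.2, 0], 0], [1, [7.4, -36.2, 0], 0], [1, [7.4, -36.2, 0], 0]])

```text
time: 2.95
eef_pos: [0.4799, 0.3334, 0.4002]
tool_rot: [0.992, 0.13, -0.0, 0.0]
force: [1.8, -1.2, 1.4]
gripper_width: 0.0854
gripper_force: 0.0
```

Emit:
carry_out(rows=[[1, [0, 0, 30], 0.11], [1, [0, 0, 30], 0.11], [1, [0, 0, 30], 0.11], [1, [0, 0, 30], 0.11], [1, [0, 0, 30], 0.076], [1, [0, 0, 30], 0], [1, [0, 0, 0], 0]])

```text
time: 3.53
eef_pos: [0.4776, 0.3308, 0.2154]
tool_rot: [0.992, -0.126, -0.002, 0.003]
force: [-1.0, -0.2, -1.2]
gripper_width: 0.0854
gripper_force: 0.0
```

Run:
```python
from h import *
t=env.read_camera("top");s=env.read_camera("scene");st=env.get_state()
print(st["eef_pos"],R.from_quat(st["tool_rot"]).as_matrix()[:2,0],st["joint_pos"])
cv2.imwrite("pics/c.png",np.hstack([crop(t["pixels"][:,:,::-1],130,240,130,130,3),crop(s["pixels"][:,:,::-1],110,170,130,130,3)]))
```

```text
[0.4794341  0.33252364 0.22009265] [ 0.96817204 -0.25028121] [-0.60889804  0.46977706 -0.13417092  1.9527142   0.09062158  0.7268333
 -2.62037314]
```

View pics/c.png

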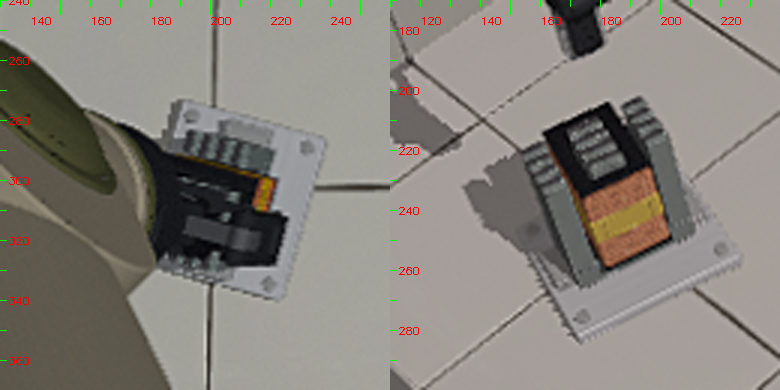

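The gripper stands above the coil (top view about (205,310), scene view about (178,185)), and the coil has not moved. Joint 7 is at its range limit, so I'll make a half turn to the equivalent grasp.

Emit:
carry_out(rows=[[1, [0, 0, 0], -0.12], [1, [0, 0, 0], -0.12], [1, [0, 0, 0], -0.12], [1, [0, 0, 0], -0.12], [1, [0, 0, 0], -0.12], [1, [0, 0, 0], -0.12], [1, [0, 0, 0], -0.12], [1, [0, 0, 0], -0.12], [1, [0, 0, 0], -0.12], [1, [0, 0, 0], -0.12]])

```text
time: 4.47
eef_pos: [0.4816, 0.332, 0.2232]
tool_rot: [0.889, 0.457, 0.002, -0.0]
force: [-0.4, 0.1, 0.2]
gripper_width: 0.0855
gripper_force: 0.0
```

Emit:
carry_out(rows=[[1, [0, 0, 0], -0.12], [1, [0, 0, 0], -0.12], [1, [0, 0, 0], -0.12], [1, [0, 0, 0], -0.12], [1, [0, 0, 0], -0.12], [1, [0, 0, 0], -0.12], [1, [0, 0, 0], -0.12], [1, [0, 0, 0], -0.12], [1, [0, 0, 0], -0.12], [1, [0, 0, 0], -0.12]])

```text
time: 5.3
eef_pos: [0.4819, 0.3318, 0.2233]
tool_rot: [0.476, 0.879, 0.002, 0.001]
force: [0.6, 0.6, 0.3]
gripper_width: 0.0857
gripper_force: 0.0
```

Emit:
carry_out(rows=[[1, [0, 0, 0], -0.12], [1, [0, 0, 0], -0.12], [1, [0, 0, 0], -0.12], [1, [0, 0, 0], -0.12], [1, [0, 0, 0], -0.12], [1, [0, 0, 0], -0.12], [1, [0, 0, 0], -0.019], [1, [0, 0, 0], 0], [1, [0, 0, 0], 0]])

```text
time: 6.05
eef_pos: [0.4811, 0.3316, 0.2216]
tool_rot: [0.131, 0.991, 0.001, 0.001]
force: [0.5, 0.4, -0.1]
gripper_width: 0.0855
gripper_force: 0.0
```

```bash
cat > st.py <<'E'
from h import *
np.set_printoptions(precision=4,suppress=True)
def go(tgt=None,yaw=None):
    s=env.get_state();r=R.from_quat(s["tool_rot"]).as_matrix();th=np.arctan2(r[1,0],r[0,0])
    print(s["time"],s["eef_pos"],"yaw %.4f"%th,"tilt",r[:2,2],"q",s["joint_pos"],"w %.4f"%s["gripper_width"],"F",s["force"])
    if tgt is not None: print("tool shift mm",r.T@(np.array(tgt)-s["eef_pos"])*1000)
    if yaw is not None: print("turn",th-yaw)
E
python3 -c "
from st import *
go((.4795,.3325,.075),2.886)"
```

```text
6.05 [0.4811 0.3316 0.2216] yaw 2.8788 tilt [0.0018 0.001 ] q [-0.0551  0.6478 -0.9947  1.9183  0.6727  0.9499 -0.0673] w 0.0855 F [ 0.4643  0.4477 -0.0942]
tool shift mm [  2.0307   0.2064 146.6286]
turn -0.007243668920735136
```

Emit:
carry_out(rows=[[1, [2, 0.2, 30], -0.007], [1, [0, 0, 30], 0], [1, [0, 0, 25], 0], [1, [0, 0, 22], 0], [1, [0, 0, 20], 0], [1, [0, 0, 19.6], 0], [1, [0, 0, 0], 0], [1, [0, 0, 0], 0]])

```text
time: 6.72
eef_pos: [0.4783, 0.3326, 0.0738]
tool_rot: [0.126, 0.992, -0.0, -0.0]
force: [-0.6, 0.5, -0.0]
gripper_width: 0.0855
gripper_force: 0.0
```

```bash
python3 -c "
from st import *
go((.4795,.3325,.075),2.886)"
```

```text
6.7167 [0.4783 0.3326 0.0738] yaw 2.8893 tilt [-0.0004 -0.0007] q [-0.1831  0.8146 -0.8112  2.0242  0.9245  0.7221 -0.2735] w 0.0855 F [-0.6235  0.461  -0.0405]
tool shift mm [-1.1851  0.1795 -1.1886]
turn 0.0032683413032521536
```

Good. I'll close with a moderate force.

Emit:
carry_out(rows=[[0, [0, 0, 0], 0], [0, [0, 0, 0], 0], [0, [0, 0, 0], 0], [0, [0, 0, 0], 0], [0, [0, 0, 0], 0], [0, [0, 0, 0], 0], [0, [0, 0, 0], 0], [0, [0, 0, 0], 0]], grip_force=45)

```text
time: 7.38
eef_pos: [0.479, 0.3334, 0.0754]
tool_rot: [0.125, 0.992, 0.001, 0.001]
force: [-0.8, 1.0, 5.3]
gripper_width: 0.0595
gripper_force: 47.8
```

```bash
python3 -c "
from st import *
go((.4795,.3325,.075),2.886)"
```

```text
7.3833 [0.479  0.3334 0.0754] yaw 2.8901 tilt [0.0022 0.0018] q [-0.1821  0.8124 -0.813   2.0236  0.925   0.7216 -0.2729] w 0.0595 F [-0.7847  1.0019  5.2522]
tool shift mm [-0.7028 -0.7684  0.4375]
turn 0.004133976534150818
```

Emit:
carry_out(rows=[[0, [0, 0, -3], 0], [0, [0, 0, -5], 0], [0, [0, 0, -7], 0], [0, [0, 0, 0], 0]])

```text
time: 7.72
eef_pos: [0.4787, 0.3328, 0.0902]
tool_rot: [0.125, 0.992, 0.0, 0.001]
force: [-0.1, 0.1, -4.0]
gripper_width: 0.0593
gripper_force: 50.2
```

Emit:
carry_out(rows=[[0, [0, 0, -10], 0], [0, [0, 0, -12], 0], [0, [0, 0, -12], 0], [0, [0, 0, -12], 0], [0, [0, 0, -12], 0], [0, [0, 0, -12], 0], [0, [0, 0, -12], 0], [0, [0, 0, -12], 0], [0, [0, 0, -8], 0], [0, [0, 0, 0], 0]])

```text
time: 8.55
eef_pos: [0.4788, 0.3329, 0.1926]
tool_rot: [0.125, 0.992, 0.001, 0.001]
force: [0.9, 0.3, -3.1]
gripper_width: 0.0595
gripper_force: 52.5
```

```bash
python3 -c "
from st import *
go((.5,.12,.21),2.835)
c=env.read_camera('top');s=env.read_camera('scene')
cv2.imwrite('pics/d.png',np.hstack([crop(c['pixels'][:,:,::-1],130,220,130,150,3),crop(s['pixels'][:,:,::-1],110,140,130,150,3)]))"
```

```text
8.55 [0.4788 0.3329 0.1926] yaw 2.8905 tilt [0.0019 0.0009] q [-0.0814  0.6773 -0.9632  1.9475  0.7168  0.9017 -0.0984] w 0.0595 F [ 0.8868  0.2598 -3.1404]
tool shift mm [ -73.467  -200.8892  -17.5854]
turn 0.0554545899616965
```

View pics/d.png

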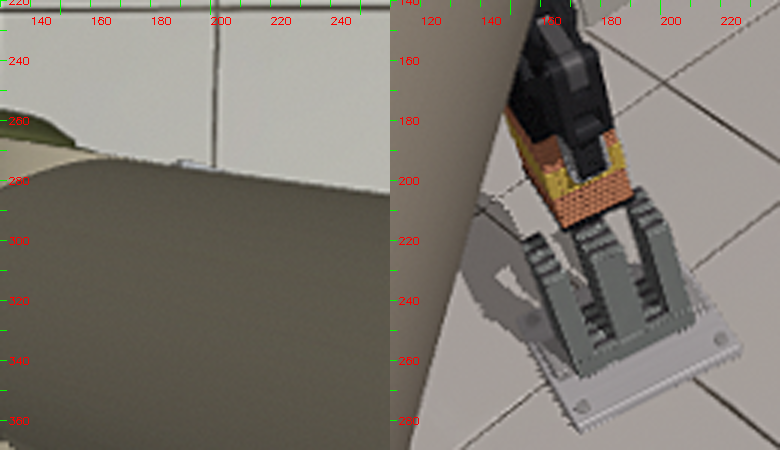

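The scene view shows the coil held level at about (175,200), fully clear of the core legs. I'll carry it toward open worktop at (0.50, 0.12).

Emit:
carry_out(rows=[[0, [-5, -14, 0], 0.015], [0, [-10.5, -28.7, 0], 0.02], [0, [-10.5, -28.7, 0], 0.02], [0, [-10.5, -28.7, 0], 0], [0, [-10.5, -28.7, 0], 0], [0, [-10.5, -28.7, 0], 0], [0, [-10.5, -28.7, 0], 0], [0, [-5, -14, 0], 0], [0, [0, 0, 0], 0], [0, [0, 0, 0], 0]])

```text
time: 9.48
eef_pos: [0.4902, 0.1188, 0.1901]
tool_rot: [0.153, 0.988, -0.0, -0.001]
force: [0.6, 1.2, -4.0]
gripper_width: 0.0596
gripper_force: 52.6
```

Emit:
carry_out(rows=[[0, [0, 0, 25], 0], [0, [0, 0, 25], 0], [0, [0, 0, 25], 0], [0, [0, 0, 25], 0], [0, [0, 0, 20], 0], [0, [0, 0, 10], 0], [0, [0, 0, 5], 0], [0, [0, 0, 0], 0], [0, [0, 0, 0], 0]])

```text
time: 10.23
eef_pos: [0.4904, 0.121, 0.0558]
tool_rot: [0.152, 0.988, 0.0, -0.0]
force: [-0.7, 0.5, -2.8]
gripper_width: 0.0592
gripper_force: 52.4
```

```bash
python3 -c "
from st import *
go((.5,.12,.0495),2.835)"
```

```text
10.2333 [0.4904 0.121  0.0558] yaw 2.8372 tilt [-0.      0.0007] q [ 0.1524  0.7752 -0.7538  2.2096  1.0586  0.581  -0.1504] w 0.0592 F [-0.6955  0.4512 -2.8159]
tool shift mm [-9.4844  1.911   6.3441]
turn 0.0021729149160929495
```

Emit:
carry_out(rows=[[0, [0, 0, 2], 0], [0, [0, 0, 2], 0], [0, [0, 0, 1], 0], [0, [0, 0, 0], 0], [0, [0, 0, 0], 0]])

```text
time: 10.65
eef_pos: [0.4904, 0.1197, 0.0508]
tool_rot: [0.152, 0.988, 0.0, 0.0]
force: [0.4, 0.2, -3.8]
gripper_width: 0.0595
gripper_force: 52.4
```

Emit:
carry_out(rows=[[0, [0, 0, 1], 0], [0, [0, 0, 0], 0], [0, [0, 0, 0], 0]])

```text
time: 10.9
eef_pos: [0.4904, 0.1198, 0.0497]
tool_rot: [0.152, 0.988, -0.0, -0.0]
force: [1.5, -0.5, -3.5]
gripper_width: 0.0594
gripper_force: 52.5
```

Emit:
carry_out(rows=[[0, [0, 0, 1], 0], [0, [0, 0, 0], 0], [0, [0, 0, 0], 0]])

```text
time: 11.15
eef_pos: [0.4903, 0.1199, 0.0494]
tool_rot: [0.152, 0.988, -0.0, 0.0]
force: [-1.9, -2.2, 9.8]
gripper_width: 0.0595
gripper_force: 53.9
```

Contact on the worktop. I'll release and rise.

Emit:
carry_out(rows=[[0.8, [0, 0, 0], 0], [1, [0, 0, 0], 0], [1, [0, 0, 0], 0], [1, [0, 0, 0], 0], [1, [0, 0, 0], 0], [1, [0, 0, 0], 0], [1, [0, 0, 0], 0]])

```text
time: 11.73
eef_pos: [0.4903, 0.1199, 0.0486]
tool_rot: [0.152, 0.988, 0.0, -0.0]
force: [1.4, -0.4, 0.7]
gripper_width: 0.0853
gripper_force: 0.0
```

Emit:
carry_out(rows=[[1, [0, 0, -15], 0], [1, [0, 0, -30], 0], [1, [0, 0, -35], 0], [1, [0, 0, -35], 0], [1, [0, 0, -35], 0], [1, [0, 0, 0], 0.1], [1, [0, 0, 0], 0.12], [1, [0, 0, 0], 0.12], [1, [0, 0, 0], 0.12], [1, [0, 0, 0], 0.12]])

```text
time: 12.57
eef_pos: [0.4903, 0.1197, 0.1988]
tool_rot: [0.431, 0.902, -0.0, 0.0]
force: [0.2, 0.0, -0.7]
gripper_width: 0.0855
gripper_force: 0.0
```

Emit:
carry_out(rows=[[1, [0, 0, 0], 0.12], [1, [0, 0, 0], 0.12], [1, [0, 0, 0], 0.12], [1, [0, 0, 0], 0.12], [1, [0, 0, 0], 0.12], [1, [0, 0, 0], 0.12], [1, [0, 0, 0], 0.12], [1, [0, 0, 0], 0.12], [1, [0, 0, 0], 0.03], [1, [0, 0, 0], 0]])

```text
time: 13.4
eef_pos: [0.4902, 0.12, 0.1987]
tool_rot: [0.806, 0.592, -0.0, 0.0]
force: [0.2, -0.3, -1.0]
gripper_width: 0.0857
gripper_force: 0.0
```

```bash
python3 -c "
from st import *
go((.4904,.1198,.0495),2.837-np.pi/2)
c=env.read_camera('top');s=env.read_camera('scene')
u=proj(c,[(.49,.12,.07)])[0].astype(int);v=proj(s,[(.49,.12,.06)])[0].astype(int);print(u,v)
cv2.imwrite('pics/e.png',np.hstack([crop(c['pixels'][:,:,::-1],u[0]//10*10-60,u[1]//10*10-60,120,120,3),crop(s['pixels'][:,:,::-1],v[0]//10*10-60,v[1]//10*10-60,120,120,3)]))"
```

```text
13.4 [0.4902 0.12   0.1987] yaw 1.2673 tilt [ 0.0001 -0.0004] q [ 0.0599  0.4626 -0.5657  2.1243  0.4023  0.6586 -1.0849] w 0.0857 F [ 0.189  -0.2733 -0.9627]
tool shift mm [ -0.0788   0.1968 149.2454]
turn 0.0010988346958957784
[315 300] [273 295]
```

View pics/e.png

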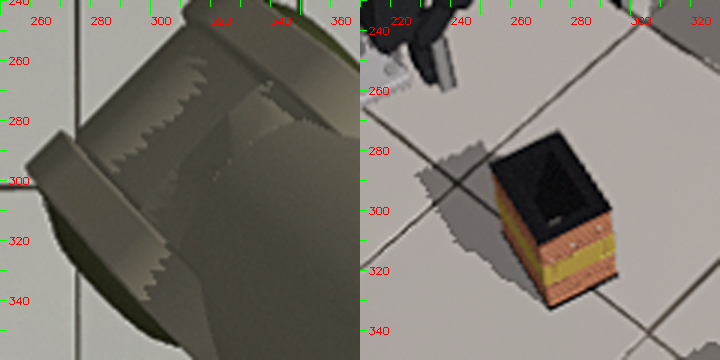

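The scene view shows the coil standing upright on the bare worktop, top face centred at about (273,292), untouched. The gripper is turned a quarter. I'll check its centre, then descend and grip across 44 mm.

```bash
python3 -c "
from st import *
s=env.read_camera('scene')
p=onplane(s,[(253.3,284),(276,273.3),(293.7,299.3),(270,311.7)],.07);print(p,p.mean(0),np.linalg.norm(np.diff(p,axis=0),axis=1))"
```

```text
[[0.4798 0.1545 0.07  ]
 [0.5189 0.1415 0.07  ]
 [0.5008 0.0856 0.07  ]
 [0.4602 0.0978 0.07  ]] [0.4899 0.1199 0.07  ] [0.0411 0.0588 0.0424]
```

Emit:
carry_out(rows=[[1, [0, 0, 30], 0], [1, [0, 0, 30], 0], [1, [0, 0, 30], 0], [1, [0, 0, 25], 0], [1, [0, 0, 20], 0], [1, [0, 0, 13.5], 0], [1, [0, 0, 0], 0], [1, [0, 0, 0], 0]])

```text
time: 14.22
eef_pos: [0.4899, 0.12, 0.0497]
tool_rot: [0.806, 0.592, -0.001, -0.0]
force: [-0.7, -0.5, -0.2]
gripper_width: 0.0856
gripper_force: 0.0
```

Emit:
carry_out(rows=[[0, [0, 0, 0], 0], [0, [0, 0, 0], 0], [0, [0, 0, 0], 0], [0, [0, 0, 0], 0], [0, [0, 0, 0], 0], [0, [0, 0, 0], 0], [0, [0, 0, 0], 0], [0, [0, 0, 0], 0], [0, [0, 0, 0], 0]])

```text
time: 14.97
eef_pos: [0.4907, 0.1197, 0.0511]
tool_rot: [0.806, 0.591, 0.001, 0.0]
force: [-1.1, -0.2, 7.0]
gripper_width: 0.0437
gripper_force: 45.7
```

```bash
python3 -c "
from st import *
go((.4904,.1198,.05),1.2665)"
```

```text
14.9667 [0.4907 0.1197 0.0511] yaw 1.2656 tilt [0.0014 0.0001] q [-0.1422  0.6847 -0.3032  2.2309  0.6668  0.311  -1.3279] w 0.0437 F [-1.0862 -0.2308  7.0206]
tool shift mm [-0.0363 -0.3225  1.1341]
turn -0.0008801357296903678
```

Gripped across 44 mm, centred. Lift and carry above the cradle.

Emit:
carry_out(rows=[[0, [0, 0, -6], 0], [0, [0, 0, -15], 0], [0, [0, 0, -25], 0], [0, [0, 0, -30], 0], [0, [0, 0, -30], 0], [0, [0, 0, -24], 0], [0, [0, 0, 0], 0]])

```text
time: 15.55
eef_pos: [0.4918, 0.1202, 0.1846]
tool_rot: [0.806, 0.591, 0.003, 0.001]
force: [0.0, -0.4, -4.2]
gripper_width: 0.0438
gripper_force: 47.1
```

Emit:
carry_out(rows=[[0, [-14, 2.5, 0], 0], [0, [-27, 5.4, 0], 0], [0, [-27, 5.4, 0], 0], [0, [-27, 5.4, 0], 0], [0, [-27, 5.4, 0], 0], [0, [-27, 5.4, 0], 0], [0, [-27, 5.4, 0], 0], [0, [-27, 5.4, 0], 0], [0, [-14, 3, 0], 0], [0, [0, 0, 0], 0]])

```text
time: 16.38
eef_pos: [0.4648, -0.1041, 0.1794]
tool_rot: [0.808, 0.589, -0.001, -0.0]
force: [-0.9, -0.1, -3.6]
gripper_width: 0.0432
gripper_force: 47.0
```

```bash
python3 -c "
from st import *
go((.467,-.101,.13),1.264)
c=env.read_camera('top');s=env.read_camera('scene')
cv2.imwrite('pics/f.png',np.hstack([crop(c['pixels'][:,:,::-1],370,260,100,110,4),crop(s['pixels'][:,:,::-1],320,320,100,110,4)]))"
```

```text
16.3833 [ 0.4648 -0.1041  0.1794] yaw 1.2605 tilt [-0.0026 -0.0015] q [ 0.5188  0.4669 -0.5709  2.1999  0.4542  0.5916 -0.6978] w 0.0432 F [-0.862  -0.0987 -3.6421]
tool shift mm [ 3.7259  1.1972 49.3793]
turn -0.0034612705731140725
```

View pics/f.png

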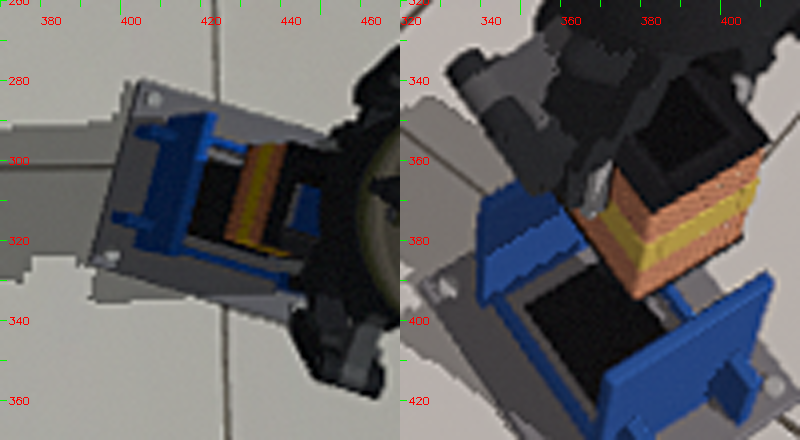

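The scene view shows the coil held level above the cradle, its lower front corner at about (380,394). The black pad is at about (372,400), between the blue cheeks. I'll correct by the measured offset and go down closer.

Emit:
carry_out(rows=[[0, [2, 0.6, 7], -0.0035], [0, [1.7, 0.6, 10], 0], [0, [0, 0, 8], 0], [0, [0, 0, 0], 0], [0, [0, 0, 0], 0], [0, [0, 0, 0], 0]])

```text
time: 16.98
eef_pos: [0.4687, -0.0964, 0.1549]
tool_rot: [0.805, 0.593, -0.0, -0.0]
force: [0.4, 1.0, -4.1]
gripper_width: 0.0433
gripper_force: 46.8
```

```bash
python3 -c "
from st import *
go((.467,-.101,.154),1.264)
a=-.3066;r=R.from_euler('z',a)
s=env.read_camera('scene');c=env.read_camera('top')
e=env.get_state()['eef_pos']
co=lambda o,z:np.array([r.apply((x,y,0))+[o[0],o[1],z] for x,y in((.022,.03),(.022,-.03),(-.022,-.03),(-.022,.03))])
ck=np.array([r.apply((x,y,.095))+[.467,-.101,0] for y in(.04,.034,-.034,-.04) for x in(-.034,.034)])
im=s['pixels'][:,:,::-1].copy();im2=c['pixels'][:,:,::-1].copy()
k=5;x0,y0=330,330
o=crop(im,x0,y0,80,100,k);o2=crop(im2,390,270,80,100,k)
for P,col in((co(e,e[2]-.05),(255,255,0)),(co(e,e[2]+.02),(255,255,0)),(ck,(0,255,255))):
  for u in proj(s,P): cv2.circle(o,tuple(int((q-z+.5)*k) for q,z in zip(u,(x0,y0))),2,col,-1)
  for u in proj(c,P): cv2.circle(o2,tuple(int((q-z+.5)*k) for q,z in zip(u,(390,270))),2,col,-1)
cv2.imwrite('pics/g.png',np.hstack([o,o2]))"
```

```text
16.9833 [ 0.4687 -0.0964  0.1549] yaw 1.2704 tilt [-0.0007  0.0002] q [ 0.4703  0.5054 -0.5335  2.2186  0.5035  0.5352 -0.7497] w 0.0433 F [ 0.3836  0.9764 -4.1152]
tool shift mm [-4.8774 -0.2897  0.9396]
turn 0.00642206568258108
```

View pics/g.png

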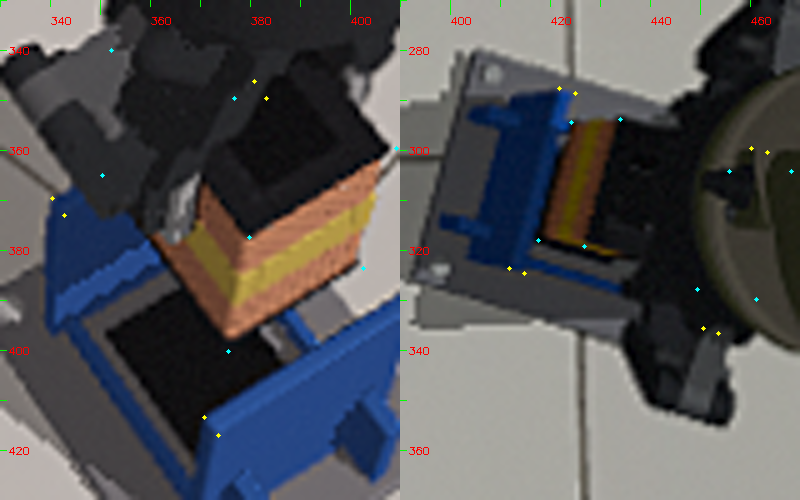

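Prediction and picture agree: the coil's top front corner is at about (380,377) and the cheek corners are within about 1 px. The arm is about 5 mm off, possibly still settling, so I'll let it rest and read again.

Emit:
carry_out(rows=[[0, [0, 0, 0], 0], [0, [0, 0, 0], 0], [0, [0, 0, 0], 0]])

```text
time: 17.33
eef_pos: [0.4688, -0.0971, 0.1554]
tool_rot: [0.805, 0.593, 0.0, 0.0]
force: [-0.1, 0.0, -4.4]
gripper_width: 0.0435
gripper_force: 46.8
```

```bash
python3 -c "
from st import *
go((.467,-.101,.154),1.264)"
```

```text
17.3333 [ 0.4688 -0.0971  0.1554] yaw 1.2692 tilt [ 0.0003 -0.0002] q [ 0.4717  0.5046 -0.5336  2.2185  0.5036  0.5351 -0.7497] w 0.0435 F [-0.1002  0.0149 -4.4288]
tool shift mm [-4.2657 -0.5488  1.3646]
turn 0.005207883580230499
```

Emit:
carry_out(rows=[[0, [-2.2, -0.3, 0], 0.005], [0, [-2, -0.2, 0], 0], [0, [0, 0, 0], 0], [0, [0, 0, 0], 0], [0, [0, 0, 0], 0], [0, [0, 0, 0], 0]])

```text
time: 17.83
eef_pos: [0.467, -0.1008, 0.1552]
tool_rot: [0.807, 0.591, 0.0, -0.0]
force: [0.4, 0.6, -4.0]
gripper_width: 0.0433
gripper_force: 46.8
```

```bash
python3 -c "
from st import *
go((.467,-.101,.154),1.264)"
```

```text
17.8333 [ 0.467  -0.1008  0.1552] yaw 1.2644 tilt [0. 0.] q [ 0.4794  0.504  -0.5326  2.2205  0.503   0.5336 -0.746 ] w 0.0433 F [ 0.3613  0.6429 -3.9832]
tool shift mm [-0.2159  0.031   1.171 ]
turn 0.00039997464641761127
```

Emit:
carry_out(rows=[[0, [0, 0, 8], 0], [0, [0, 0, 12], 0], [0, [0, 0, 12], 0], [0, [0, 0, 10], 0], [0, [0, 0, 3], 0], [0, [0, 0, 0], 0], [0, [0, 0, 0], 0]])

```text
time: 18.42
eef_pos: [0.4671, -0.1006, 0.11]
tool_rot: [0.807, 0.591, -0.0, -0.0]
force: [0.1, 0.5, -3.8]
gripper_width: 0.0435
gripper_force: 46.8
```

```bash
python3 -c "
from st import *
go((.467,-.101,.065),1.264)"
```

```text
18.4167 [ 0.4671 -0.1006  0.11  ] yaw 1.2648 tilt [-0.0004  0.0001] q [ 0.4063  0.5736 -0.4412  2.2563  0.598   0.424  -0.8331] w 0.0435 F [ 0.0969  0.4668 -3.815 ]
tool shift mm [-0.3976  0.0897 45.0429]
turn 0.0007732853760173963
```

Emit:
carry_out(rows=[[0, [-0.3, 0, 8], 0], [0, [0, 0, 10], 0], [0, [0, 0, 10], 0], [0, [0, 0, 9], 0], [0, [0, 0, 5], 0], [0, [0, 0, 2], 0], [0, [0, 0, 0], 0], [0, [0, 0, 0], 0]])

```text
time: 19.08
eef_pos: [0.467, -0.101, 0.0663]
tool_rot: [0.807, 0.591, 0.0, 0.0]
force: [0.6, -0.7, -3.5]
gripper_width: 0.0434
gripper_force: 46.9
```

```bash
python3 -c "
from st import *
go((.467,-.101,.058),1.264)"
```

```text
19.0833 [ 0.467  -0.101   0.0663] yaw 1.2646 tilt [ 0.0001 -0.0001] q [ 0.3221  0.6445 -0.3262  2.2845  0.6936  0.306  -0.9185] w 0.0434 F [ 0.5969 -0.6674 -3.5221]
tool shift mm [ 0.0014 -0.0429  8.2863]
turn 0.0005745327036361658
```

Emit:
carry_out(rows=[[0, [0, 0, 3], 0], [0, [0, 0, 2], 0], [0, [0, 0, 1], 0], [0, [0, 0, 0], 0], [0, [0, 0, 0], 0]])

```text
time: 19.5
eef_pos: [0.4669, -0.1011, 0.0602]
tool_rot: [0.807, 0.591, -0.0, -0.0]
force: [1.1, -0.3, -3.4]
gripper_width: 0.0439
gripper_force: 46.9
```

Emit:
carry_out(rows=[[0, [0, 0, 1], 0], [0, [0, 0, 0], 0], [0, [0, 0, 0], 0]])

```text
time: 19.75
eef_pos: [0.467, -0.1011, 0.0592]
tool_rot: [0.807, 0.591, 0.0, 0.0]
force: [-0.3, -0.7, -3.4]
gripper_width: 0.0434
gripper_force: 47.0
```

Emit:
carry_out(rows=[[0, [0, 0, 1], 0], [0, [0, 0, 0], 0], [0, [0, 0, 0], 0]])

```text
time: 20.0
eef_pos: [0.4669, -0.1012, 0.0591]
tool_rot: [0.807, 0.591, 0.0, 0.001]
force: [-3.4, -0.1, 14.7]
gripper_width: 0.0436
gripper_force: 48.9
```

Contact at the expected height. I'll release and retreat.

Emit:
carry_out(rows=[[0.8, [0, 0, 0], 0], [1, [0, 0, 0], 0], [1, [0, 0, 0], 0], [1, [0, 0, 0], 0], [1, [0, 0, 0], 0], [1, [0, 0, 0], 0], [1, [0, 0, 0], 0]])

```text
time: 20.58
eef_pos: [0.4669, -0.1011, 0.0581]
tool_rot: [0.807, 0.591, -0.0, -0.0]
force: [-0.7, -0.1, 0.1]
gripper_width: 0.0853
gripper_force: 0.0
```

Emit:
carry_out(rows=[[1, [0, 0, -10], 0], [1, [0, 0, -20], 0], [1, [0, 0, -30], 0], [1, [0, 0, -35], 0], [1, [0, 0, -35], 0], [1, [0, 0, -35], 0], [1, [0, 0, -30], 0], [1, [0, 0, 0], 0]])

```text
time: 21.25
eef_pos: [0.469, -0.101, 0.2582]
tool_rot: [0.807, 0.591, 0.002, 0.003]
force: [0.1, -0.2, -1.1]
gripper_width: 0.0854
gripper_force: 0.0
```

Emit:
carry_out(rows=[[1, [35, 0, 0], 0], [1, [35, 0, 0], 0], [1, [35, 0, 0], 0], [1, [35, 0, 0], 0], [1, [0, 0, 0], 0], [1, [0, 0, 0], 0], [1, [0, 0, 0], 0]])

```text
time: 21.83
eef_pos: [0.5086, 0.0319, 0.2526]
tool_rot: [0.807, 0.591, -0.001, -0.0]
force: [0.4, -0.1, -0.1]
gripper_width: 0.0855
gripper_force: 0.0
```

```bash
python3 -c "
from st import *
go()
c=env.read_camera('top');s=env.read_camera('scene')
cv2.imwrite('pics/i.png',np.hstack([cv2.resize(c['pixels'][:,:,::-1],(400,300)),crop(s['pixels'][:,:,::-1],320,340,100,75,4)]))"
```

```text
21.8333 [0.5086 0.0319 0.2526] yaw 1.2648 tilt [-0.0013 -0.0007] q [ 0.3283  0.4099 -0.6766  2.0537  0.3573  0.7954 -0.8685] w 0.0855 F [ 0.3713 -0.1471 -0.061 ]
```

View pics/i.png

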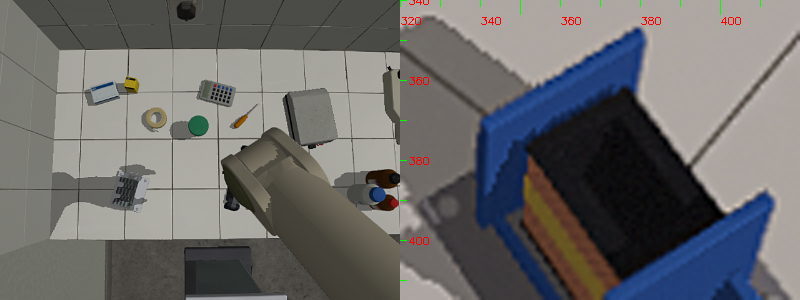

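The coil stands upright between the two cheeks (top face centre at about (375,385) in the scene view). The cup, tape and driver have not moved, and the gripper is clear.

```bash
python3 -c "
from workcell import env
print(env.close_job())"
```

```text
the job is handed in; nothing more can be done
None
```

The coil stands upright on the cradle floor between the cheeks, after being set down on the worktop and re-gripped a quarter turn round; the cup, tape and screwdriver were left where they were, and the job was handed in at about 22 s.

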